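# Fit the strainer disk and lock its ring

## Robot

A 6-joint arm with a two-finger parallel gripper is mounted at the origin on the work surface. World frame = base frame: x ahead of the robot, y to its left, z up, the work surface at z = 0. Lengths are in m, angles in rad, forces in N, time in s.
With the tool pointing down it reaches from about 0.3 to 0.825 m from the base axis. Payload 5.4 kg.
Tool frame: the origin (TCP) lies at the very end of the fingers, on their centre line; the grasp point (between the pads) lies 19 mm behind it; z points along the fingers, y is the line along which they close (so a half turn about z gives the same grasp; the last joint's range is limited). The gripper opens to 92 mm and grips with 3 to 60 N. Pads are 20 mm wide; open, the fingers measure 128 mm over their backs; the gripper's body (75 mm by 189 mm) begins 69 mm behind the grasp point.
Start: joints at [0.997, 0.158, 1.597, -0, 1.386, -0.21], TCP at [0.205, 0.537, 0.215] pointing down, gripper open.
Joint ranges: [-2.91, 2.91], [-0.94, 2.29], [0.18, 2.7], [-1.29, 4.43], [0.17, 2.64], [-3, 3]. Speed limits (rad/s): [2.57, 2.57, 3.14, 3.14, 3.14, 3.14].

## Interface

Orientations are given as a rotation vector (axis times angle).
In Python, from workcell import bot gives the robot as it stands. Calls block until the motion is done:
- bot.goto(position, orientation): joint-space move of the TCP to a pose.
- bot.line_to(position, rot=None, max_speed=0.15): straight line of the TCP; rot=None keeps the orientation; max_speed is the mean speed in m/s.
- bot.set_joints(angles): joint-space move.
- bot.set_gripper(opening, newtons=None): opening from 0.0 (shut) to 1.0 (fully open); newtons is the grip in N (None keeps the last); returns when the fingers have stopped.
- bot.hold(seconds).
- bot.inverse_kinematics(position, orientation): joint angles nearest the present ones, or None.
- bot.read_camera(name): name is "scene" or "side" or "wrist"; returns a dict with "pixels" (400x640x3 uint8, blue, green, red), "fx", "fy", "cx", "cy" (pixels), "k1" (the pictures are not rectified: a ray, as slopes to the right and down, at radius r is drawn at 1 + k1 r^2 times it, then the intrinsics apply), "R" (3x3) and "t" (3): a world point X has camera coordinates R X + t. Camera axes: x right, y down, z forward; pixel columns grow to the right and rows downward; lengths in m; the calibration is good to about 2 mm. A picture is of the moment at which its call begins. There is no depth.
A pose or a line that the arm cannot do raises bot.MotionError and nothing moves.
- bot.job_done(): hands the job in; it is judged then, once.
Readings, each from a call of its own:
- bot.current_clock(): time.
- bot.current_joints(): joint angles.
- bot.current_joint_vel(): joint speeds.
- bot.current_effort(): joint torques, N m.
- bot.current_ee_pos(): TCP position.
- bot.current_tool_rot(): TCP orientation.
- bot.current_contact_force(): force on the tool from outside, world axes, zero at the start.
- bot.current_ft_torque(): the same for the moment, N m.
- bot.current_opening(): opening from 0.0 (shut) to 1.0 (fully open).
- bot.current_grip_force(): force on a finger pad.
Only numpy, scipy, OpenCV 4.12 (cv2) and the standard library are available. Lean on these libraries where they do the work, as an engineer would, in place of code of your own. Each camera call takes 0.05 s, during which the arm holds its last target. There are 200 camera calls.

## Task

Fit the brass perforated strainer disk, knob up, in the mouth of the aluminium housing so that it lies flat on its seat. Then set the red locking ring on the housing with its two ears in the gaps between the blue claws, turn it clockwise until the ears are fully under the claws, and let go. Leave the black blanking disk where it lies.

Things in the scene. Friction and masses are not known exactly. Their poses are not given: they have to be found in the camera images.
- strainer: Loose brass disk with circles of dark holes: diameter 60 mm, 10 mm thick, with a round upright knob in its centre, 12 mm in diameter, its top 28 mm above the underside. About 0.12 kg; it lies on the bench knob up. Seated in the housing, its underside is 48 mm above the housing's origin. Origin: centre of its underside; z up through the knob.
- blank: Loose black disk without holes, of the same shape and size as the strainer: a blanking disk that is not wanted. Origin: centre of its underside; z up.
- lock_ring: Loose red ring, 0.3 kg, upright: skirt 116 mm outside, 104 inside, 20 high; two ears at its foot at +x and -x, out to 72 mm from the axis, 20 wide, 8 high. Grip bar along x over the centre, 86 long, 16 wide, 42 to 58 mm above the underside, on end legs. Same after a half turn. Origin: centre of underside; z up. Resting on the rim, its underside is 46 mm above the housing's origin; nothing springs.
- housing: Fixed aluminium housing, 172 mm wide. Origin: underside centre; z up. Mouth: rim at z 60 mm, 78 mm wide, tapering to 67 at the seat, z 48. Neck 85 to 96 mm outside, over a flange at z 44. Blue claws at +x and -x, each 60 deg wide, overhang at z 57 to 63 in to radius 63. Ring drops on with its x 50 to 125 deg anticlockwise (from above) of housing x; turned clockwise it stops just past x along x.
Not all that is in view belongs to the job. Of the things that look like the lock_ring, take the one that is nearest to the robot's base at the start.

How it is judged:
On the way, in this order (a step that is already met when the one before it is completed fails the run):
1. the strainer lies flat on its seat in the mouth, let go, with the ring not yet over it (horizontal distance between strainer and housing below 0.008 m and z of strainer in the frame of housing below 0.051 m and angle between strainer's own z axis and vertical below 0.12 rad and contact force between the fingers and strainer below 0.3 N and horizontal distance between lock_ring and housing above 0.08 m), for 0.2 s.
2. the ring is down over the neck, its ears in the gaps, not yet turned (horizontal distance between lock_ring and housing below 0.01 m and z of lock_ring in the frame of housing below 0.051 m and angle between the x axis of lock_ring and the x axis of housing, either way round above 0.5 rad), for 0.1 s.
At the end, for the whole second after the job is handed in: The strainer lies flat (7 degrees) on its seat, within 8 mm of the housing's axis and 3 mm of full depth; the ring lies at rest on the rim, within 10 mm of the axis, 4 mm of full depth and 6 degrees of level, its ears under the claws (x axes within 14 degrees) (horizontal distance between strainer and housing below 0.008 m and z of strainer in the frame of housing below 0.051 m and angle between strainer's own z axis and vertical below 0.12 rad and horizontal distance between lock_ring and housing below 0.01 m and z of lock_ring in the frame of housing below 0.05 m and angle between lock_ring's own z axis and vertical below 0.1 rad and angle between the x axis of lock_ring and the x axis of housing, either way round below 0.25 rad and linear speed of lock_ring below 0.02 m/s); the robot touches nothing.
It fails at once if the black blanking disk is moved more than 20 mm (distance of blank from where it was at the start of the episode above 0.02 m).
It also fails if it takes over 64 s, if anything falls off the work surface, if the arm or the gripper's body presses on something with over 40 N, if the wrist force passes 120 N, or if a joint passes its speed limit or range.

## Working session

There is one attempt and no reset: what is moved stays moved. The work goes in short steps, each a Python script; the robot and the scene stay as the last script left them, time stands still between calls to the robot, and variables do not carry over. Pictures are saved under pics/ and viewed, at most 10 in all, crops included, and the job is handed in when it is done.

```bash
mkdir -p pics; ls
cat > h.py <<'E'
import numpy as np, cv2
from workcell import bot
def cam(n):
    c=bot.read_camera(n); c['R']=np.array(c['R']); c['t']=np.array(c['t']); c['pixels']=np.array(c['pixels']); return c
def ray(c,uv):
    uv=np.atleast_2d(np.array(uv,float))
    K=np.array([[c['fx'],0,c['cx']],[0,c['fy'],c['cy']],[0,0,1]])
    p=cv2.undistortPoints(uv.reshape(-1,1,2),K,np.array([c['k1'],0,0,0.])).reshape(-1,2)
    d=np.c_[p,np.ones(len(p))]@c['R']; return -c['R'].T@c['t'],d
def onz(c,uv,z):
    o,d=ray(c,uv); return o+d*((z-o[2])/d[:,2])[:,None]
E
python3 - <<'E'
from h import *
import pickle
cs={n:cam(n) for n in("scene","side","wrist")}
pickle.dump(cs,open('c0.pkl','wb'))
for n,c in cs.items():
    cv2.imwrite(f'pics/{n}0.png',c['pixels']); print(n,c['fx'],c['k1'],(-c['R'].T@c['t']).round(3),c['R'][2].round(2))
print(bot.current_clock(),bot.current_tool_rot())
E
```

```text
pics
scene 511.80477385911763 -0.010411720667003424 [ 1.197 -0.696  1.021] [-0.46  0.56 -0.69]
side 384.0202697826841 -0.04189640138944263 [ 0.425 -0.884  0.709] [ 0.08  0.84 -0.54]
wrist 290.0478807084052 -0.018680494481054476 [0.145 0.559 0.385] [ 0.22 -0.09 -0.97]
0.15 [-5.68224812e-01 -3.08922009e+00  2.13936886e-03]
```

View pics/scene0.png

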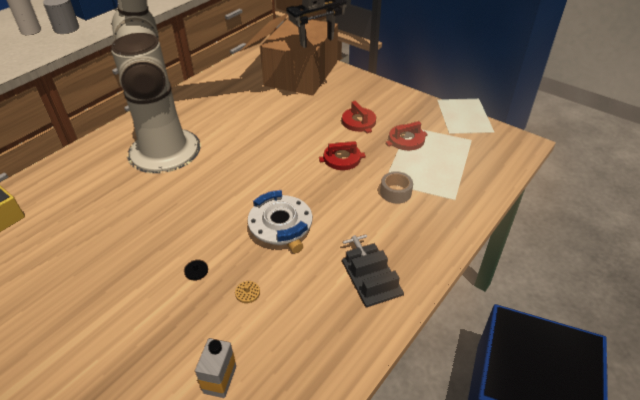

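View pics/side0.png

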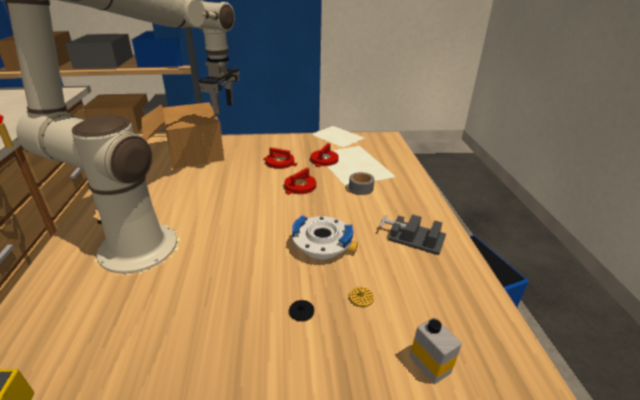

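View pics/wrist0.png

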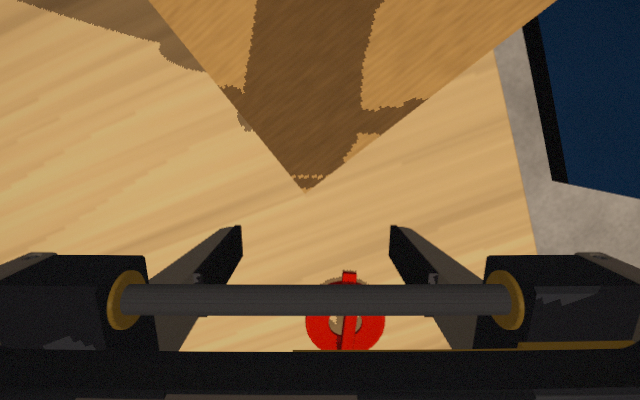

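The scene view shows the housing at (280,218), strainer (247,291), blank (196,270) and three red rings at (343,155), (360,118) and (408,135). Side view: housing (322,235), strainer (361,297). Next I'll get coarse positions.

```bash
cat >> h.py <<'E'
def blobs(c,kind,amin=60):
    h=cv2.cvtColor(c['pixels'],cv2.COLOR_BGR2HSV).astype(int); H,S,V=h[...,0],h[...,1],h[...,2]
    m={'red':((H<6)|(H>174))&(S>180)&(V>70),'blue':(H>100)&(H<125)&(S>150)&(V>60),
       'brass':(H>17)&(H<28)&(S>150)&(V>90),'black':(V<30)}[kind].astype(np.uint8)
    n,l,st,ce=cv2.connectedComponentsWithStats(m)
    return [(ce[i],st[i],l==i) for i in range(1,n) if st[i][4]>=amin]
def tri(c1,p1,c2,p2):
    o1,d1=ray(c1,p1);o2,d2=ray(c2,p2);A=np.c_[d1[0],-d2[0]]
    s=np.linalg.lstsq(A,o2-o1,rcond=None)[0];a=o1+s[0]*d1[0];b=o2+s[1]*d2[0];return (a+b)/2,np.linalg.norm(a-b)
E
python3 - <<'E'
from h import *
import pickle
cs=pickle.load(open('c0.pkl','rb'))
for n in('scene','side'):
    c=cs[n]
    for k,z in(('red',.025),('blue',.063),('brass',.01),('black',.01)):
        for ce,st,m in blobs(c,k):
            p=onz(c,ce,z)[0]
            if abs(p[0])<1.1 and abs(p[1])<.7 : print(n,k,ce.round(1),st[4],p.round(3),'r',np.hypot(*p[:2]).round(3))
E
```

```text
scene red [351.3 120.6] 236 [0.404 0.464 0.025] r 0.616
scene red [341.8 155.7] 719 [0.489 0.297 0.025] r 0.572
scene blue [267.3 196.7] 136 [ 0.46  -0.004  0.063] r 0.46
scene blue [291.6 231.8] 252 [ 0.595 -0.061  0.063] r 0.598
scene brass [  9.1 211.5] 597 [-0.117 -0.456  0.01 ] r 0.471
scene black [147.4  93.5] 123 [-0.298  0.169  0.01 ] r 0.343
scene black [279.7 216.4] 131 [ 0.499 -0.003  0.01 ] r 0.499
scene black [195.8 269.8] 316 [ 0.456 -0.27   0.01 ] r 0.53
scene black [214.6 346.8] 119 [ 0.649 -0.388  0.01 ] r 0.756
side red [323.8 156.6] 334 [0.582 0.499 0.025] r 0.766
side red [279.2 158.5] 375 [0.403 0.492 0.025] r 0.637
side red [299.8 182.7] 472 [0.476 0.296 0.025] r 0.56
side blue [298.  224.1] 97 [ 0.456 -0.003  0.063] r 0.456
side blue [346.8 235.3] 132 [ 0.587 -0.064  0.063] r 0.591
side blue [516.6 289.4] 318 [ 0.953 -0.296  0.063] r 0.998
side brass [352.4 247.3] 94 [ 0.608 -0.052  0.01 ] r 0.61
side brass [361.3 296.5] 415 [ 0.599 -0.239  0.01 ] r 0.645
side brass [431.4 360.3] 557 [ 0.712 -0.426  0.01 ] r 0.83
side brass [ 15.7 386.2] 791 [-0.112 -0.427  0.01 ] r 0.441
side black [498.6 265.9] 580 [ 0.992 -0.161  0.01 ] r 1.005
side black [301.2 310.4] 324 [ 0.451 -0.271  0.01 ] r 0.526
side black [433.6 326.1] 101 [ 0.746 -0.341  0.01 ] r 0.82
```

```bash
cat >> h.py <<'E'
from scipy.spatial.transform import Rotation as Ro
def down(deg):  # tool z down, tool x at angle deg
    return (Ro.from_euler('z',deg,degrees=True)*Ro.from_euler('x',180,degrees=True)).as_rotvec()
def look(c0,T0p,T0r,uv,P,deg,z):
    """TCP position that brings world point P to pixel uv, tool down at yaw deg, TCP height z"""
    R0=Ro.from_rotvec(T0r); o,d=ray(c0,uv)
    R1=Ro.from_rotvec(down(deg)); o1=R1.apply(R0.inv().apply(o-T0p)); d1=R1.apply(R0.inv().apply(d[0]))
    v=o1+d1*((P[2]-z-o1[2])/d1[2]); return np.array([P[0]-v[0],P[1]-v[1],z])
E
python3 - <<'E'
from h import *
import pickle
c=pickle.load(open('c0.pkl','rb'))['wrist']
p0=np.array(bot.current_ee_pos());r0=np.array(bot.current_tool_rot())
print(p0,r0,down(159.2))
for deg in (-110,-70,-20,20,70,110,160,200):
  for z in(.2,.25,.3):
    P=look(c,p0,r0,(320,125),[.56,-.13,.03],deg,z); q=bot.inverse_kinematics(P,down(deg))
    if q is not None: print(deg,z,P.round(3),np.round(q,2))
E
```

```text
[0.2043744  0.53694286 0.21384301] [-5.68224812e-01 -3.08922009e+00  2.13936886e-03] [5.67117621e-01 3.08998091e+00 1.89206761e-16]
-70 0.2 [ 0.54  -0.062  0.2  ] [-0.34  0.09  1.7   0.    1.35  2.46]
-70 0.25 [ 0.54 -0.06  0.25] [-0.33  0.05  1.64  0.    1.45  2.46]
-70 0.3 [ 0.54  -0.059  0.3  ] [-0.33  0.03  1.56  0.    1.54  2.46]
-20 0.2 [ 0.495 -0.102  0.2  ] [-0.44 -0.01  1.81 -0.    1.35  1.48]
-20 0.25 [ 0.494 -0.101  0.25 ] [-0.44 -0.05  1.75 -0.    1.45  1.48]
-20 0.3 [ 0.493 -0.099  0.3  ] [-0.44 -0.08  1.67 -0.    1.55  1.48]
20 0.2 [ 0.492 -0.15   0.2  ] [-0.53  0.01  1.78 -0.    1.35  0.69]
20 0.25 [ 0.49 -0.15  0.25] [-0.53 -0.03  1.72 -0.    1.45  0.69]
20 0.3 [ 0.489 -0.15   0.3  ] [-0.53 -0.05  1.65 -0.    1.55  0.69]
70 0.2 [ 0.532 -0.195  0.2  ] [-0.57  0.15  1.64  0.    1.36 -0.22]
70 0.25 [ 0.531 -0.196  0.25 ] [-0.57  0.11  1.58  0.    1.45 -0.22]
70 0.3 [ 0.529 -0.197  0.3  ] [-0.57  0.09  1.51  0.    1.55 -0.22]
110 0.2 [ 0.58  -0.198  0.2  ] [-0.53  0.27  1.5   0.    1.37 -0.88]
110 0.25 [ 0.58 -0.2   0.25] [-0.53  0.24  1.44  0.    1.47 -0.88]
110 0.3 [ 0.58  -0.201  0.3  ] [-0.53  0.22  1.36  0.    1.56 -0.88]
160 0.2 [ 0.625 -0.158  0.2  ] [-0.43  0.35  1.4   0.    1.39 -1.66]
160 0.25 [ 0.626 -0.159  0.25 ] [-0.44  0.32  1.33  0.    1.49 -1.66]
160 0.3 [ 0.627 -0.161  0.3  ] [-0.44  0.31  1.26  0.    1.58 -1.66]
200 0.2 [ 0.628 -0.11   0.2  ] [-0.36  0.33  1.42  0.    1.39 -2.28]
200 0.25 [ 0.63 -0.11  0.25] [-0.36  0.3   1.36  0.    1.48 -2.28]
200 0.3 [ 0.631 -0.11   0.3  ] [-0.36  0.29  1.28  0.    1.57 -2.28]
```

Run:
```python
from h import *
import pickle
bot.goto([.49,-.15,.25],down(20))
c=cam('wrist'); s=cam('scene'); pickle.dump((c,s),open('c1.pkl','wb')); cv2.imwrite('pics/w1.png',c['pixels'])
print(bot.current_clock(),bot.current_ee_pos())
for k in('blue','brass','black'):
  for ce,st,m in blobs(c,k): print(k,ce.round(1),st,onz(c,ce,.063 if k=='blue' else .01)[0].round(4))
```

```text
2.8833 [ 0.49018137 -0.14939913  0.2499738 ]
blue [268.1  77.5] [ 237   50   61   60 1330] [ 0.5926 -0.0563  0.063 ]
blue [194.3 167.7] [ 166  140   59   53 1142] [ 0.4622 -0.0024  0.063 ]
brass [285.4  69.6] [273  57  25  27 294] [ 0.6155 -0.064   0.01  ]
brass [402.7 128. ] [ 380  103   45   45 1202] [ 0.6002 -0.2396  0.01  ]
brass [113.2 300. ] [107 273  19  54 332] [0.1974 0.0869 0.01  ]
brass [519.7 307.4] [515 285   9  43 172] [ 0.4087 -0.5338  0.01  ]
black [626.   92.3] [611  79  29  26 592] [ 0.751  -0.5091  0.01  ]
black [402.3 253.4] [ 362  210   76   75 2104] [ 0.43   -0.3149  0.01  ]
black [220.7 260.2] [ 193  226   49   59 1604] [ 0.3244 -0.0576  0.01  ]
black [257.9 355.9] [    0   255   640   145 34302] [ 0.1771 -0.163   0.01  ]
black [557.9 300.4] [ 472  255  168   94 7443] [ 0.4408 -0.587   0.01  ]
```

View pics/w1.png

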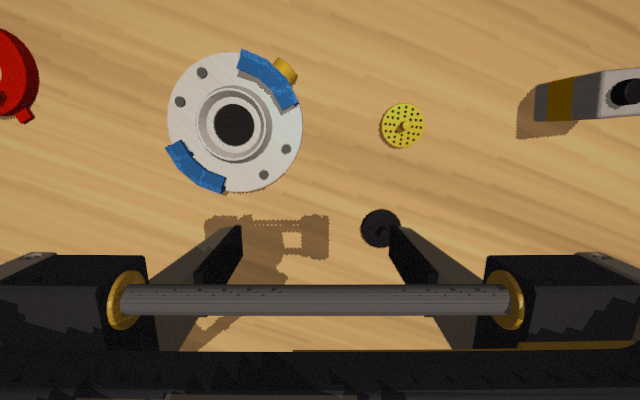

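The wrist view shows the strainer at (403,127), the housing centre near (235,122), its claws at (268,77) and (194,168), and the blank at (381,228). I'll refine these with circle fits.

```bash
cat >> h.py <<'E'
from scipy.optimize import least_squares
def circ(P):
    f=lambda x:np.hypot(P[:,0]-x[0],P[:,1]-x[1])-x[2]
    x0=np.r_[np.median(P[:,:2],axis=0),.05]; r=least_squares(f,x0,loss='soft_l1',f_scale=.0008)
    return r.x, np.median(abs(f(r.x)))
def hull(c,m,z,cv=True):
    k=cv2.findContours(m.astype(np.uint8),cv2.RETR_EXTERNAL,cv2.CHAIN_APPROX_NONE)[0]; k=max(k,key=cv2.contourArea)
    if cv: k=cv2.convexHull(k)
    return onz(c,k.reshape(-1,2),z)
E
python3 - <<'E'
from h import *
import pickle
c,s=pickle.load(open('c1.pkl','rb'))
cs=pickle.load(open('c0.pkl','rb'))
def sel(c,k,uv): return min(blobs(c,k,30),key=lambda b:np.hypot(*(b[0]-uv)))
for n,cc,uv in(('wrist',c,(403,127)),('scene',cs['scene'],(247,291)),('side',cs['side'],(361,297))):
    k=sel(cc,'brass',uv)
    b=k[2].astype(np.uint8)
    P=hull(cc,cv2.morphologyEx(b,cv2.MORPH_CLOSE,np.ones((5,5))),.008); print(n,'strainer',len(P),circ(P),k[1][4])
# bright-gray housing masks
def hous(cc,uv,R):
    hsv=cv2.cvtColor(cc['pixels'],cv2.COLOR_BGR2HSV); yy,xx=np.mgrid[:400,:640]; near=np.hypot(xx-uv[0],yy-uv[1])<R
    V=hsv[...,2]; m=((hsv[...,1]<60)&(V>80)&near).astype(np.uint8)
    m=cv2.morphologyEx(m,cv2.MORPH_OPEN,np.ones((3,3)))
    bl=sum(b[2] for b in blobs(cc,'blue',30)).astype(bool)&near
    k=max(cv2.findContours(m,cv2.RETR_EXTERNAL,cv2.CHAIN_APPROX_NONE)[0],key=cv2.contourArea)
    bd=cv2.dilate(bl.astype(np.uint8),np.ones((9,9)))
    k=np.array([q for q in k.reshape(-1,2) if not bd[q[1],q[0]]])
    for z in (.044,): print('flange',len(k),circ(onz(cc,k,z)))
    d=((V<45)&(np.hypot(xx-uv[0],yy-uv[1])<R*.45)).astype(np.uint8)
    P=hull(cc,d,.048); print('bore',circ(P), 'z0',circ(hull(cc,d,.03)))
hous(c,(235,122),85); 
hous(cs['scene'],(280,218),40); hous(cs['side'],(322,235),36)
E
```

```text
wrist strainer 28 (array([ 0.60313844, -0.23795071,  0.03014989]), np.float64(0.00016056004924783207)) 1202
scene strainer 11 (array([-0.16422447, -0.48188813,  0.10164835]), np.float64(0.0017370995652439825)) 597
side strainer 18 (array([ 0.59940815, -0.23655797,  0.03218989]), np.float64(0.0006695561841129141)) 415
flange 240 (array([ 0.52676037, -0.02994342,  0.08465365]), np.float64(0.00033662009503220014))
bore (array([ 0.52735687, -0.02996109,  0.0241499 ]), np.float64(0.00020563402941970593)) z0 (array([ 0.52609859, -0.02522162,  0.02531635]), np.float64(0.00021522355736543902))
flange 93 (array([ 0.52670205, -0.03116024,  0.08494627]), np.float64(0.001014072384988532))
bore (array([ 0.52492798, -0.02888549,  0.02115092]), np.float64(0.0005763807246144843)) z0 (array([ 0.51249626, -0.01654206,  0.02154107]), np.float64(0.0005861134258245016))
flange 88 (array([ 0.52610803, -0.03660161,  0.08840026]), np.float64(0.002934054479966107))
bore (array([ 0.52243454, -0.02736683,  0.01839813]), np.float64(0.0012467634794698264)) z0 (array([ 0.52507823, -0.00402521,  0.01889667]), np.float64(0.0012838936045374977))
```

Run:
```python
from h import *
r=down(60)
x,y=.6030,-.2378
bot.goto([x,y,.10],r); bot.set_gripper(.4)
bot.line_to([x,y,.013],max_speed=.08); print(bot.current_contact_force())
bot.set_gripper(0.0,25); print(bot.current_opening()*92,bot.current_grip_force())
bot.line_to([x,y,.13],max_speed=.12)
print(bot.current_opening()*92,bot.current_grip_force(),bot.current_contact_force(),bot.current_clock())
bot.goto([.527,-.030,.13],r); 
c=cam('wrist'); s=cam('side'); a=np.vstack([c['pixels'][60:400],s['pixels'][130:330]]); cv2.imwrite('pics/g2.png',a)
```

```text
[ 0.05723084 -0.30485545  0.07688893]
10.83649144127164 25.000461637973785
11.191957145835657 24.99972492456436 [ 0.37883064 -0.79970125 -2.25984024] 7.5167
```

View pics/g2.png

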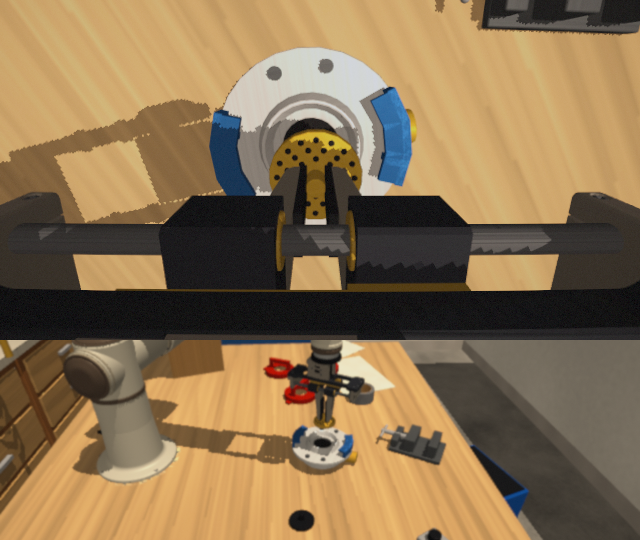

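The strainer is held level by its knob, above the mouth. Lowering it now.

Run:
```python
from h import *
x,y=.527,-.030
bot.line_to([x,y,.072],max_speed=.1)
for z in np.arange(.069,.058,-.0015):
    bot.line_to([x,y,z],max_speed=.03); f=bot.current_contact_force(); print(round(z,4),np.round(f,1))
    if f[2]>4: break
bot.set_gripper(.33); bot.hold(.2); print(np.round(bot.current_contact_force(),1))
bot.line_to([x,y,.15],max_speed=.15)
# step back along tool x minus so that the camera looks at the mouth
d=Ro.from_rotvec(down(60)).apply([1,0,0]); bot.goto([x-.06*d[0],y-.06*d[1],.2],down(60))
c=cam('wrist'); cv2.imwrite('pics/p3.png',c['pixels'][:240]); print(bot.current_clock())
yy,xx=np.mgrid[:400,:640]
b=max([b for b in blobs(c,'brass',200) if 200<b[0][0]<440 and b[0][1]<230],key=lambda b:b[1][4])
m=cv2.morphologyEx(b[2].astype(np.uint8),cv2.MORPH_CLOSE,np.ones((7,7)))
print(b[0],circ(hull(c,m,.058)))
import pickle; pickle.dump(c,open('c3.pkl','wb'))
```

```text
0.069 [ 0.1  0.3 -1.2]
0.0675 [ 0.2  0.7 -0.2]
0.066 [-0.1  0.5 -1. ]
0.0645 [-0.1 -0.1 -1.6]
0.063 [ 0.6 -0.4 -1. ]
0.0615 [ 0.2 -0.8 -2.2]
0.06 [-3.1  0.7  6.8]
[0.2 0.5 0.1]
12.875
[313.98032937 136.2516011 ] (array([ 0.52884246, -0.0306295 ,  0.0289956 ]), np.float64(0.00014974856849450657))
```

View pics/p3.png

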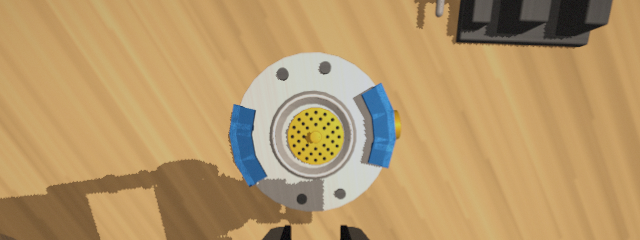

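The strainer lies flat and central in the mouth, at (315,136). Next I'll look at the ring.

Run:
```python
from h import *
import pickle
c=pickle.load(open('c3.pkl','rb'))
B=[onz(c,b[0],.062)[0] for b in blobs(c,'blue',300) if 200<b[0][0]<420]; print(np.round(B,4),np.mean(B,0),np.degrees(np.arctan2(*(B[0]-B[1])[1::-1])))
p=np.array(bot.current_ee_pos());r=np.array(bot.current_tool_rot())
P=look(c,p,r,(320,120),[.482,.296,.03],115,.23)
bot.set_gripper(.5)
bot.goto(P,down(115)); w=cam('wrist'); pickle.dump(w,open('c4.pkl','wb')); cv2.imwrite('pics/w4.png',w['pixels'][:260])
for ce,st,m in blobs(w,'red',300): print(ce,st,onz(w,ce,.03)[0])
print(bot.current_clock(),P)
```

```text
[[ 0.5927 -0.0546  0.062 ]
 [ 0.4612 -0.0006  0.062 ]] [ 0.52693305 -0.02758818  0.062     ] -22.35732205544555
[476.7084218   17.58103326] [ 426    0  105   41 2826] [0.5957423  0.47243459 0.03      ]
[326.09639498 105.20031348] [ 273   58  108   95 6380] [0.47981918 0.31151285 0.03      ]
14.5167 [0.50685927 0.2203624  0.23      ]
```

View pics/w4.png

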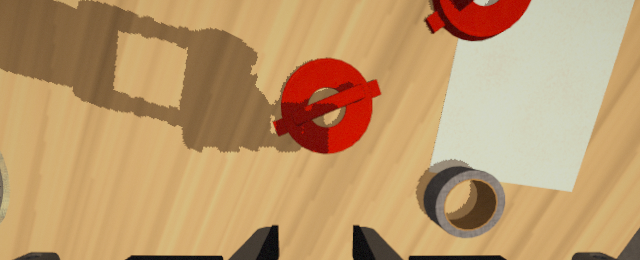

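The ring is at (327,106), with its ears at about (279,128) and (379,88) and the bar in line with them.

Run:
```python
from h import *
import pickle
w=pickle.load(open('c4.pkl','rb'))
ce,st,m=[b for b in blobs(w,'red',300) if b[0][0]<400][0]
for z in(.02,.01):
    P=hull(w,m,z,False); x,e=circ(P); print(z,x,e)
P=hull(w,m,.006,False); x,_=circ(P); d=P[:,:2]-x[:2]; r=np.hypot(*d.T); a=np.arctan2(d[:,1],d[:,0])
sel=r>.064; print(x,sel.sum(), r.max())
th=np.angle(np.sum(np.exp(2j*a[sel])))/2; print('ring yaw',np.degrees(th))
for s in(1,-1):
    k=sel&(s*np.cos(a-th)>0); print(np.degrees(np.median(a[k])),r[k].max(), k.sum())
```

```text
0.02 [0.48070352 0.31047776 0.05660141] 0.00046399709968879266
0.01 [0.48069084 0.31133916 0.05808415] 0.0004740249416493869
[0.48068576 0.31168372 0.05867725] 47 0.07278804308264245
ring yaw 46.312971424037656
45.22534089108669 0.0716292422228327 23
-132.98720735480688 0.07278804308264245 24
```

Run:
```python
from h import *
import pickle
cs=pickle.load(open('c0.pkl','rb'))
for n,uv in(('scene',(342,156)),('side',(300,183))):
    c=cs[n]; K=np.array([[c['fx'],0,c['cx']],[0,c['fy'],c['cy']],[0,0,1]])
    b=min(blobs(c,'red'),key=lambda b:np.hypot(*(b[0]-uv))); print(n,b[0].round(1),b[1])
    th=np.radians(46);u=np.array([np.cos(th),np.sin(th),0]);C=np.array([.4807,.3105,0])
    a=np.linspace(0,2*np.pi,60); ring=C+np.c_[.058*np.cos(a),.058*np.sin(a),0*a]
    pts=np.vstack([ring,ring+[0,0,.02],C+.072*u,C-.072*u,C+.043*u+[0,0,.058],C-.043*u+[0,0,.058]])
    q=cv2.projectPoints(pts,cv2.Rodrigues(c['R'])[0],c['t'],K,np.array([c['k1'],0,0,0.]))[0][:,0]
    print('model box',q.min(0),q.max(0)-q.min(0),'top bar',q[-2:])
    im=c['pixels'].copy()
    for p in q[[*range(60,124)]]: cv2.circle(im,tuple(int(v) for v in p.round()),0,(255,255,0),-1)
    x,y=uv; cv2.imwrite(f'pics/ov_{n}.png',cv2.resize(im[y-40:y+40,x-50:x+50],None,fx=4,fy=4,interpolation=0))
cv2.imwrite('pics/ov.png',np.vstack([cv2.imread('pics/ov_scene.png'),cv2.imread('pics/ov_side.png')])[:600])
```

```text
scene [341.8 155.7] [320 142  45  28 719]
model box [319.23126935 142.28251836] [45.56844115 28.71999309] top bar [[356.42162978 142.7981313 ]
 [328.51244837 145.38350342]]
side [299.8 182.7] [285 168  31  26 472]
model box [284.82627177 168.20799431] [32.37769709 26.95523491] top bar [[308.7779188  168.20799431]
 [292.76551709 177.08606396]]
```

View pics/ov.png

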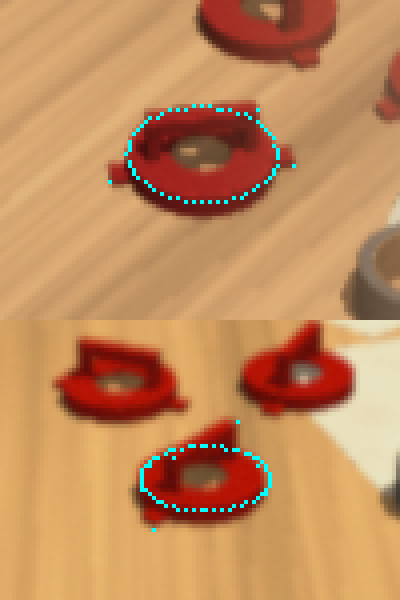

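The measured ring pose matches both fixed views: the skirt outline and the ear and bar tips coincide. Grasping it now.

Run:
```python
from h import *
x,y=.4807,.3108; r=down(46)
bot.goto([x,y,.12],r); bot.line_to([x,y,.036],max_speed=.1); print(np.round(bot.current_contact_force(),1))
bot.set_gripper(0.0,45); print(bot.current_opening()*92,bot.current_grip_force())
bot.line_to([x,y,.16],max_speed=.15); print(bot.current_opening()*92,np.round(bot.current_contact_force(),1))
bot.goto([.527,-.030,.16],down(52.6)); print(bot.current_clock())
c=cam('wrist'); s=cam('side');s2=cam('scene'); cv2.imwrite('pics/g5.png',np.vstack([c['pixels'][40:300],np.hstack([cv2.resize(s['pixels'][130:280,220:420],(320,240)),cv2.resize(s2['pixels'][120:270,180:380],(320,240))])]))
```

```text
[ 0.4 -0.1 -0.6]
15.59816553420619 44.996411204338074
15.298742123186406 [ 0.3 -0.5 -2.6]
19.5833
```

View pics/g5.png

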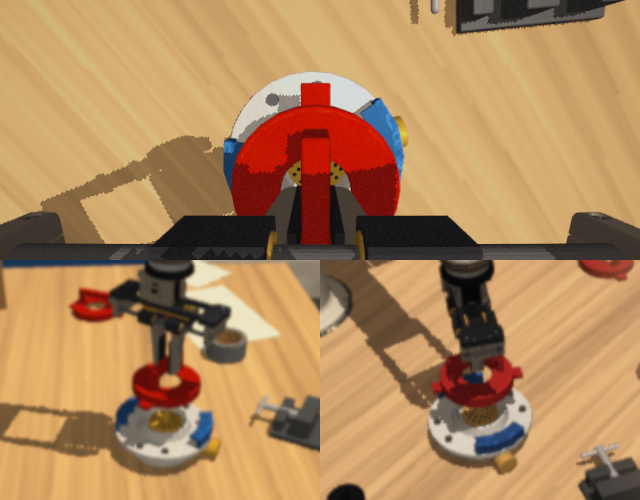

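The ring is held level over the neck, with the ear at (315,93) in line with the tool. I'll lower it under force checks.

Run:
```python
from h import *
x,y=.527,-.030
bot.line_to([x,y,.108],max_speed=.1)
for z in np.arange(.105,.0795,-.0025):
    bot.line_to([x,y,z],max_speed=.05); f=np.array(bot.current_contact_force()); print(round(z,4),np.round(f,1))
    if f[2]>6 or np.hypot(*f[:2])>12: break
print(bot.current_clock(),np.round(bot.current_ft_torque(),2))
```

```text
0.105 [-0.3 -0.4 -2.7]
0.1025 [ 0.3  1.  -2.8]
0.1 [ 0.8  1.4 -2.7]
0.0975 [-1.1 -0.8 -2.4]
0.095 [-0.8 -0.1 -2.7]
0.0925 [ 0.5 -0.1 -2.8]
0.09 [ 1.  -0.4 -2.1]
0.0875 [ 1.6 -0.2 -3.5]
0.085 [ 0.2  0.3 -2.6]
0.0825 [ 0.1 -0.  -2.6]
0.08 [-7.4  1.  13.8]
23.15 [ 0.26  1.47 -0.07]
```

Run:
```python
from h import *
x,y=.527,-.030
bot.line_to([x,y,.0815],max_speed=.03); bot.hold(.2); print(np.round(bot.current_contact_force(),1))
for a in [*np.arange(44,-20,-8),-20,-22,-24,-25]:
    bot.goto([x,y,.0815],down(a)); f=np.array(bot.current_contact_force()); t=bot.current_ft_torque(); print(a,f.round(1),np.round(t,2))
    if abs(t[2])>2.5 or np.linalg.norm(f)>35: break
print(bot.current_clock())
```

```text
[-1.9  0.8  6.1]
44 [ 0.4 -0.6  5.8] [-0.04  0.23 -0.15]
36 [-0.1  0.3  5.2] [ 0.02  0.21 -0.12]
28 [-0.1 -0.2  5.7] [ 0.09  0.24 -0.18]
20 [0.2 0.8 4.8] [ 0.04  0.26 -0.16]
12 [-0.5  0.5  5.6] [-0.01  0.25 -0.17]
4 [-0.7 -0.6  5.4] [ 0.01  0.2  -0.14]
-4 [-1.3  0.1  4.7] [-0.01  0.22 -0.1 ]
-12 [-0.3  0.8  4.7] [ 0.03  0.24 -0.15]
-20 [0.  0.3 4.8] [ 0.02  0.26 -0.16]
-22 [-0.2 -0.6  5.7] [0.03 0.24 0.01]
-24 [ 0.3 -1.2  6.1] [0.13 0.24 0.05]
-25 [-0.  -0.5  5. ] [0.05 0.25 0.06]
26.6833
```

Turned smoothly with no jam. Next: let go, lift and look.

Run:
```python
from h import *
x,y=.527,-.030
bot.set_gripper(.45); bot.hold(.2); print(np.round(bot.current_contact_force(),1))
bot.line_to([x,y,.17],max_speed=.12)
d=Ro.from_rotvec(down(-25)).apply([1,0,0]); bot.goto([x-.07*d[0],y-.07*d[1],.25],down(-25))
c=cam('wrist');s=cam('side');s2=cam('scene'); cv2.imwrite('pics/f6.png',np.vstack([c['pixels'][:240],np.hstack([cv2.resize(s['pixels'][180:280,250:390],(320,240)),cv2.resize(s2['pixels'][160:260,210:350],(320,240))])]))
b=max(blobs(c,'red',300),key=lambda b:b[1][4] if 150<b[0][0]<500 else 0)
P=hull(c,b[2],.066,False);print(circ(P))
B=[(b[0],b[1][4]) for b in blobs(c,'blue',100)];print(B,bot.current_clock())
```

```text
[-1.3 -0.4  0.2]
(array([ 0.52938287, -0.03179554,  0.05644804]), np.float64(0.000430717427475847))
[(array([311.3938307 ,  67.39311334]), np.int32(1394)), (array([316.96135266, 189.00772947]), np.int32(1035))] 28.975
```

View pics/f6.png

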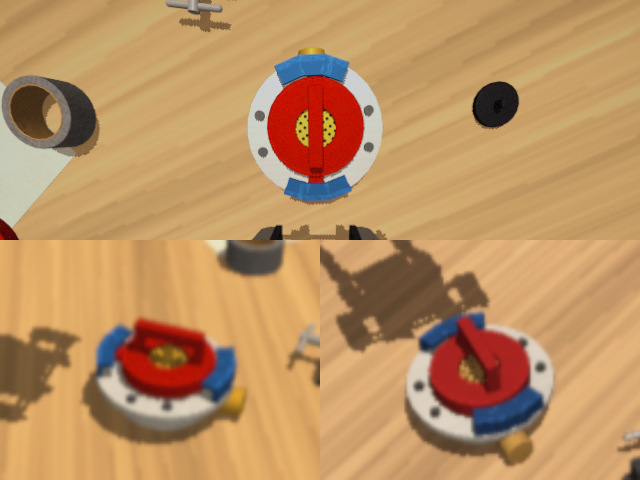

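The ring is flat and centred. Its bar at (316,128) lines up with the claws at (311,67) and (317,189), and the ears are under them. Handing in.

```bash
python3 -c "
from workcell import bot
print(bot.job_done())"
```

```text
the job is handed in; nothing more can be done
None
```

I handed the job in at about 29 s of the 64 s allowed: the strainer is seated flat, the ring's ears are turned under the claws and released, and the black disk was never touched; the hand-in returned no verdict.

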